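Lock the open fastener on the dust box hatch

ROBOT

A 7-joint arm with a two-finger parallel gripper is mounted at the origin on the work surface. World frame = base frame: x ahead of the robot, y to its left, z up, the work surface at z = 0. Lengths are in m, angles in degrees, forces in N, time in s.
With the tool pointing down it reaches from about 0.425 to 0.875 m from the base axis. Payload 9.9 kg.
Tool frame: the origin (TCP) lies between the finger pads; the fingertips stand 14 mm ahead of it and the grasp point (between the pads) lies 5 mm behind it; z points along the fingers, y is the direction in which the jaws open and shut (so a half turn about z gives the same grasp; the last joint's range is limited). The gripper opens to 85 mm and grips with 20 to 120 N. Pads are 22 mm wide; open, the fingers measure 114 mm over their backs; the gripper's body (76 mm by 85 mm) begins 54 mm behind the grasp point. The pads swing forward as they close: fully open they stand 13 mm farther back than shut.
Start: joints at [-81.864, 32.985, 1.427, 82.34, -0.859, 64.687, -3.237], TCP at [0.151, 0.658, 0.245] pointing down, gripper open.
Joint ranges: [-157.87, 157.87], [-19.46, 123.44], [-87.15, 90], [11.01, 140.99], [-62.26, 242.26], [9.8, 113.94], [-161.44, 161.44]. Speed limits (degrees/s): [127.2, 127.2, 172.46, 172.46, 180, 180, 180].

INTERFACE

Orientations are given as a 3x3 rotation matrix whose columns are the frame's x, y, z axes.
In Python, from cell import env gives the robot as it stands.
- The arm moves only by the shell command python3 -m inch 'ROWS' [FORCE]. ROWS is JSON, one flat list of numbers, 5 for each row, row after row: the shift along the world's x, y, z in cm, then the turn about the world's z in rad, then the opening, from 0 (shut) to 1 (fully open). A call has 1 to 5 rows; each row shifts and turns the commanded pose from where the row before left it; what a row does not reach is not made up. A row lasts 1/8 s, in which the tool goes at most 62.5 mm and 10.7 degrees, less where a joint would pass 70% of its speed; a pose out of reach is approached as far as the arm can. A call with a gripper value outside its range is refused whole. The fingers move at their own pace and stop on an object; FORCE is the grip in N (left out, the last holds). Time passes only in rows, so rows that do not move let the fingers close. It gives the time, the measured TCP pose, the force and the opening at its end, in the units of the state.
- env.state(): the state, without advancing time (a new reading comes with each control period).
- env.read_camera(name): name is "side" or "top" or "wrist"; returns a dict with "color" (480x640x3 uint8, red, green, blue), "mtx" (3x3 intrinsics, pixels), "rvec" (rotation vector, rad) and "tvec" (3), from world to camera coordinates, as OpenCV has them. Camera axes: x right, y down, z forward; pixel columns grow to the right and rows downward; lengths in m; the calibration is good to about 2 mm. A picture is of the moment at which its call begins. There is no depth.
- env.job_done(): hands the job in, once; it reports no verdict.
The state is a dict: "time": time; "qpos": joint angles; "joint_velocities": joint speeds; "effort": joint torques, N m; "eef_pos": TCP position; "tool_rot": TCP orientation; "contact_force": force on the tool from outside, world axes, zero at the start; "torque": the same for the moment, N m; "width": finger opening in m.
Only numpy, scipy, OpenCV 4.12 (cv2) and the standard library are available. Lean on these libraries where they do the work, as an engineer would, in place of code of your own. Each camera call takes 0.05 s, during which the arm holds its last target. There are 200 camera calls.

TASK

The blue filter hatch of the sanding dust box is back on, but one of its three red wing fasteners was left open, standing crosswise. Turn that one a quarter turn clockwise until it drops into its locked detent like the other two, then let go; leave the two locked ones as they are.

Things in the scene. Friction and masses are not known exactly. Their poses are not given: they have to be found in the camera images.
- grip_a (a point): One of three identical fasteners on the hatch: a red upright wing blade 46 mm long, 10 thick, 32 high, on a hub 28 mm across over a steel disc 46 mm across, turning about the vertical axis through its middle. Point: on that axis, at gripping height, 30 mm above the hatch top when open (26 locked), 12 mm below the blade's top edge. x runs along the blade, z up. Read from the scene which is open.
- grip_b (a point): Likewise, on the next fastener. Open: blade across, along the dust box's y, or already turned up to 20 degrees towards locked. Locked: blade along the box's x, in line with two white marks beside the disc. It turns only between these, clockwise seen from above to lock, and stops firmly at each end.
- grip_c (a point): Likewise, on the third fastener. Each wing needs about 0.05 N m to turn; past about 75 of its 90 degrees its spring draws it the rest of the way (to within 3 degrees of the stop) and it drops 4 mm into the locked detent. The wings are otherwise fixed to the hatch.
- dustbox: Grey steel dust box fixed to the table, 300 (x) by 440 (y) by 90 mm high, its flat top a blue hatch plate; origin at the centre of its underside, z up. The fasteners stand on top at (-55, -140), (-55, 140) and (60, 0) mm in its x, y, in any order. A loose wood disc 18 mm high lies on top near (105, 155) mm; craft things stand on the table either side.

How it is judged (in metres and radians):
At the end, for the whole second after the job is handed in: All three wings lie along the dust box's x axis within 10 degrees and have sunk at least 2 of their 4 mm into the locked detent (angle between the x axis of each of grip_a, grip_b, grip_c and the x axis of dustbox, either way round below 0.175 rad and z of each of grip_a, grip_b, grip_c in the frame of dustbox below 0.118 m); the robot touches nothing.
It fails at once if a fastener that was locked is turned more than 20 degrees out of its detent (angle between the x axis of any of grip_b, grip_c and the x axis of dustbox, either way round above 0.35 rad).
It also fails if it takes over 32 s, if anything falls off the work surface, if the arm or the gripper's body presses on something with over 40 N, if the wrist force passes 120 N, or if a joint passes its speed limit or range.

## Working session

There is one attempt and no reset: what is moved stays moved. The work goes in short steps, Python scripts to look and compute and a shell command to move; the robot and the scene stay as the last step left them, time stands still between calls to the robot, and variables do not carry over. Pictures are saved under pics/ and viewed, about 8 in all and at most 12, crops included, and the job is handed in when it is done.

```bash
mkdir -p pics; cat > h.py <<'E'
import numpy as np, cv2
from cell import env
def snap(n,f):
    c=env.read_camera(n); cv2.imwrite('pics/'+f,c["color"][:,:,::-1]); 
    np.savez('pics/'+f+'.npz',**{k:np.array(v) for k,v in c.items()}); return c
def ray(c,u,v,z):
    R=cv2.Rodrigues(np.array(c["rvec"],float))[0];t=np.array(c["tvec"],float).ravel()
    o=-R.T@t; d=R.T@np.append(cv2.undistortPoints(np.array([[[u,v]]],float),np.array(c["mtx"],float),None).ravel(),1)
    return o+d*(z-o[2])/d[2]
def load(f): return dict(np.load('pics/'+f+'.npz'))
E
python3 - <<'E'
from h import *
snap('top','top1.png');snap('wrist','w1.png')
s=env.state();print(s)
E
```

```text
{'time': 0.1, 'qpos': array([-81.86561957,  33.02810432,   1.42294801,  82.38018578,
        -0.85867314,  64.68604487,  -3.23659366]), 'joint_velocities': array([ 0.01674658, -0.11912658,  0.04480318, -0.03172853, -0.02374056,
       -0.07023973,  0.00249607]), 'effort': array([ 6.93134978e-03, -7.67310190e+01,  2.25831404e+00, -2.86604744e+01,
        1.59845705e-02,  8.66647140e-03, -3.42637748e-05]), 'eef_pos': array([0.15100981, 0.65751128, 0.24453437]), 'tool_rot': array([[-9.74634968e-01,  2.23800397e-01, -2.48926806e-04],
       [ 2.23800521e-01,  9.74633906e-01, -1.44068268e-03],
       [-7.98128509e-05, -1.45984967e-03, -9.99998931e-01]]), 'contact_force': array([ 0.03227607, -0.29172259,  0.09402874]), 'torque': array([ 0.0141431 ,  0.01766381, -0.00801514]), 'width': 0.08551217065807115}
```

View pics/top1.png

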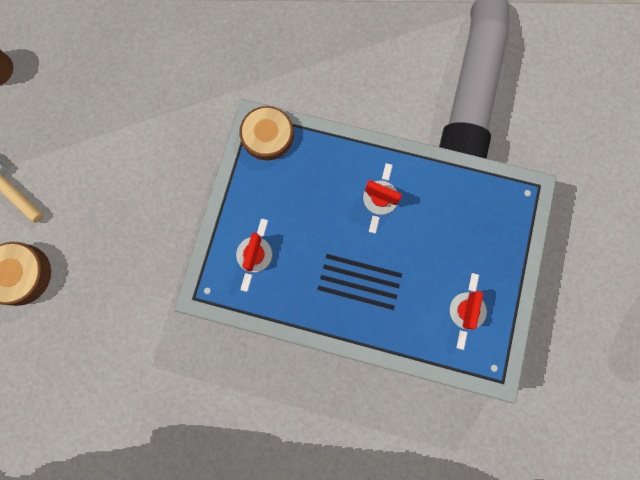

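The open wing is the middle one: its disc is at (380,198) and its blade lies across the white marks. The other two, at (254,254) and (468,311), are in line with their marks. The wood disc is at top-left (266,132), so box x points up in the image and y points left.

```bash
python3 - <<'E'
from h import *
c=load('top1.png')
P={}
for n,(u,v),z in [('open',(380,198),.094),('L',(254,254),.094),('R',(468,311),.094),('m1',(388,165),.09),('m2',(374,232),.09),('tl',(241,99),.09),('tr',(555,176),.09),('br',(516,402),.09),('bl',(176,310),.09)]:
    P[n]=ray(c,u,v,z); print(n,P[n].round(4))
d=P['L']-P['R'];print('LR',np.linalg.norm(d)); y=d/np.linalg.norm(d); x=np.array([y[1],-y[0],0])
print('box y ang',np.degrees(np.arctan2(y[1],y[0])),'x ang',np.degrees(np.arctan2(x[1],x[0])))
print('open pred',(P['L']+P['R'])/2+x*.115)
m=P['m1']-P['m2'];print('marks ang',np.degrees(np.arctan2(m[1],m[0])),(P['m1']+P['m2'])/2)
im=c['color'].astype(int);mask=((im[...,0]>120)&(im[...,1]<60)&(im[...,2]<70)).astype(np.uint8)
n,l,st,ce=cv2.connectedComponentsWithStats(mask)
for i in range(1,n):
    if st[i,4]<80: continue
    r=cv2.minAreaRect(np.argwhere(l==i)[:,::-1].astype(np.float32)); 
    b=np.array([ray(c,u,v,.125) for u,v in cv2.boxPoints(r)])
    e=max([b[1]-b[0],b[2]-b[1]],key=np.linalg.norm); print(st[i],r,np.degrees(np.arctan2(e[1],e[0]))%180,np.linalg.norm(e),b.mean(0))
E
```

```text
open [ 0.5929 -0.0715  0.094 ]
L [0.5163 0.0911 0.094 ]
R [ 0.4482 -0.1804  0.094 ]
m1 [ 0.6397 -0.083   0.09  ]
m2 [ 0.5481 -0.0638  0.09  ]
tl [0.7323 0.1184 0.09  ]
tr [ 0.6272 -0.3043  0.09  ]
br [ 0.3398 -0.2352  0.09  ]
bl [0.4438 0.1879 0.09  ]
LR 0.2799621919627823
box y ang 75.9182915483485 x ang -14.081708451651487
open pred [ 0.5938174 -0.072636   0.094    ]
marks ang -11.8907296823625 [ 0.59390499 -0.07339032  0.09      ]
[365 181  37  25 556] ((381.3670349121094, 195.9052734375), (36.23652267456055, 20.15501594543457), 22.932098388671875) 66.83307208236539 0.045309177566830755 [ 0.58760818 -0.06965026  0.125     ]
[243 233  21  38 509] ((253.63198852539062, 251.65228271484375), (19.4504451751709, 37.404701232910156), 4.085616588592529) 178.4991737392905 0.046304699794737385 [0.51495292 0.08744843 0.125     ]
[458 291  25  38 621] ((468.9189453125, 308.98651123046875), (21.536266326904297, 38.4693603515625), 9.462322235107422) 168.33876692234924 0.045944950269046894 [ 0.44957944 -0.17291878  0.125     ]
```

View pics/w1.png

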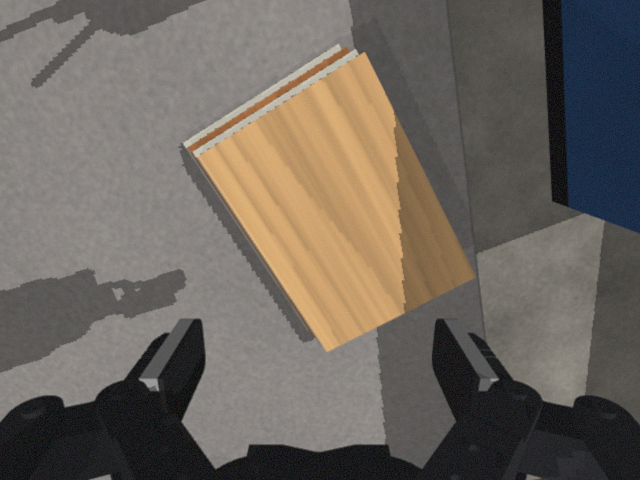

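Fit check: the disc spacing is 0.280, matching the given 0.280. The open wing is at about (0.594, -0.073) and box x points at -14°. The blade is at about 67°, so it is already turned some 9° towards locked. The wrist view shows only a wood block by the box. I'll check clearance with the side camera before crossing.

```bash
python3 - <<'E'
from h import *
snap('side','s1.png')
E
```

```text
(no output)
```

View pics/s1.png

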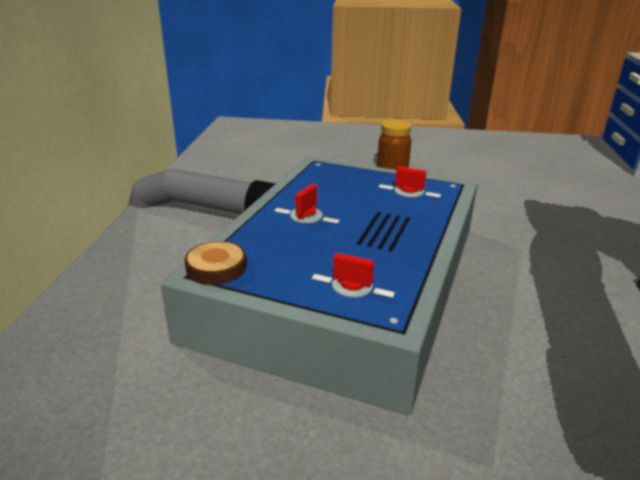

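The side view shows the open wing standing crosswise at (306,203), the others in line with their marks at (352,275) and (410,182), and nothing tall on the way. I'm crossing over now, turning as I go.

```bash
python3 -m inch '[2.95,-4.87,0.6,-0.117,1, 2.95,-4.87,0.6,-0.117,1, 2.95,-4.87,0.6,-0.117,1, 2.95,-4.87,0,-0.117,1, 2.95,-4.87,0,-0.117,1]'
python3 -m inch '[2.95,-4.87,0,-0.117,1, 2.95,-4.87,0,-0.117,1, 2.95,-4.87,0,-0.117,1, 2.95,-4.87,0,-0.117,1, 2.95,-4.87,0,-0.117,1]'
python3 -m inch '[2.95,-4.87,0,-0.117,1, 2.95,-4.87,0,-0.117,1, 2.5,-4.2,-0.6,-0.117,1, 1.5,-2.5,-0.6,-0.117,1, 0,0,-0.6,-0.117,1]'
```

```text
time: 0.78
eef_pos: [0.2994, 0.4126, 0.2634]
tool_rot: [[-0.686, 0.727, 0.0], [0.727, 0.686, 0.0], [0.0, 0.0, -1.0]]
contact_force: [0.7, -0.2, 0.3]
width: 0.0858
time: 1.4
eef_pos: [0.4467, 0.1693, 0.2634]
tool_rot: [[-0.171, 0.985, 0.0], [0.985, 0.171, 0.0], [0.0, 0.0, -1.0]]
contact_force: [0.8, 0.8, -0.7]
width: 0.0853
time: 2.02
eef_pos: [0.5458, 0.0035, 0.245]
tool_rot: [[0.406, 0.914, 0.0], [0.914, -0.406, -0.001], [-0.001, 0.001, -1.0]]
contact_force: [0.2, 0.9, 0.9]
width: 0.0854
```

```bash
python3 -m inch '[2.4,-3.8,0,0,1, 2.4,-3.8,0,0,1, 0,0,0,0,1, 0,0,0,0,1]'; python3 - <<'E'
from h import *
snap('wrist','w2.png')
E
```

```text
time: 2.52
eef_pos: [0.5928, -0.0692, 0.2448]
tool_rot: [[0.399, 0.917, -0.001], [0.917, -0.399, 0.001], [0.0, -0.001, -1.0]]
contact_force: [0.5, -0.2, 0.1]
width: 0.0854
```

View pics/w2.png

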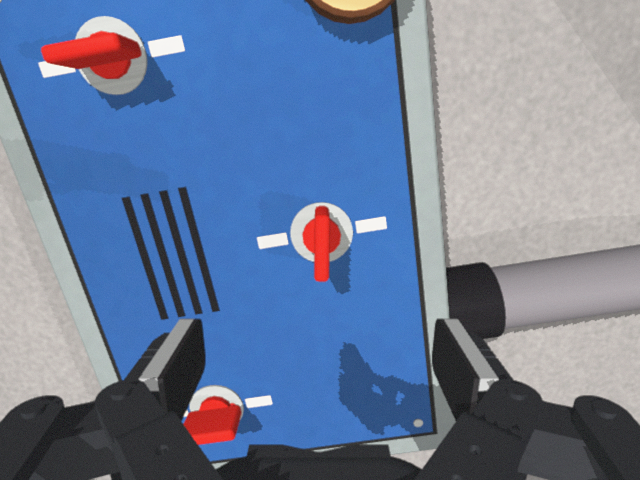

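The open blade appears upright, from (322,207) to (321,280), midway between the fingers. The disc centre is at (322,233), with marks at (272,241) and (371,224).

```bash
python3 - <<'E'
from h import *
c=load('w2.png')
print('disc',ray(c,322,233,.094))
a,b=ray(c,272,241,.09),ray(c,371,224,.09);print('marks mid',(a+b)/2,np.degrees(np.arctan2(*(a-b)[1::-1])))
a,b=ray(c,322,207,.132),ray(c,321.5,280,.132);print('blade',(a+b)/2,np.linalg.norm(a-b),np.degrees(np.arctan2(*(a-b)[1::-1])))
E
```

```text
disc [ 0.59298642 -0.0715699   0.094     ]
marks mid [ 0.59209614 -0.07209369  0.09      ] 166.6788074295386
blade [ 0.59395877 -0.06824411  0.132     ] 0.0490230653718689 66.28443675145
```

```bash
python3 -m inch '[0,-0.25,-4,0,1, 0,0,-4,0,1, 0,0,-3.2,0,0.7, 0,0,-1.5,0,0.5, 0,0,0,0,0.4]' 25; python3 -m inch '[0,0,0,0,0, 0,0,0,0,0, 0,0,0,0,0, 0,0,0,0,0]' 25;  python3 - <<'E'
from h import *
snap('wrist','w3.png'); s=env.state(); print(s['torque'],s['width'])
E
```

```text
time: 3.2
eef_pos: [0.5928, -0.0713, 0.118]
tool_rot: [[0.398, 0.917, -0.001], [0.917, -0.398, 0.0], [-0.0, -0.001, -1.0]]
contact_force: [0.8, 0.1, 0.5]
width: 0.0342
time: 3.7
eef_pos: [0.5939, -0.0721, 0.1195]
tool_rot: [[0.399, 0.917, 0.002], [0.917, -0.399, 0.0], [0.001, 0.002, -1.0]]
contact_force: [-1.2, 1.3, 6.1]
width: 0.0098
[ 0.22351236  0.13097034 -0.09531313] 0.009450782133013083
```

View pics/w3.png

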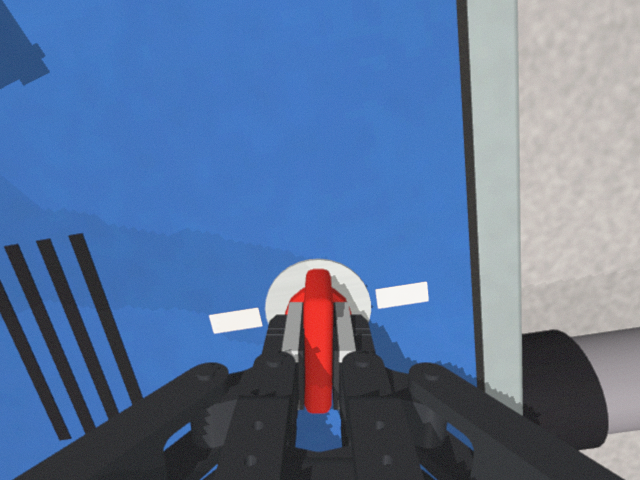

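The blade is gripped between the pads at (318,340), width 9.5 mm. I'm turning clockwise, easing up 1–2 mm to shed the 6 N push.

```bash
python3 -m inch '[0,0,0.15,-0.1,0, 0,0,0,-0.15,0, 0,0,0,-0.15,0]'; python3 -m inch '[0,0,0,-0.17,0, 0,0,0,-0.17,0, 0,0,0,-0.17,0, 0,0,0,-0.17,0]';
```

```text
time: 4.12
eef_pos: [0.5939, -0.0721, 0.1199]
tool_rot: [[0.727, 0.686, 0.002], [0.686, -0.727, -0.0], [0.001, 0.001, -1.0]]
contact_force: [3.4, -0.4, -6.0]
width: 0.0095
time: 4.62
eef_pos: [0.5941, -0.0725, 0.1196]
tool_rot: [[0.997, 0.076, 0.002], [0.076, -0.997, -0.002], [0.002, 0.002, -1.0]]
contact_force: [6.0, -2.8, -12.8]
width: 0.0098
```

```bash
python3 -m inch '[0,0,-0.15,-0.14,0, 0,0,-0.2,-0.12,0, 0,0,-0.2,-0.06,0, 0,0,0,0,0]'
```

```text
time: 5.12
eef_pos: [0.5941, -0.0727, 0.1156]
tool_rot: [[0.971, -0.238, 0.003], [-0.238, -0.971, -0.001], [0.003, 0.0, -1.0]]
contact_force: [0.2, -0.5, 8.4]
width: 0.0092
```

The tool turned to -13.8° and dropped 4 mm. I'll let go gently, rise and check.

```bash
python3 -m inch '[0,0,0.1,0,0.4, 0,0,0.1,0,0.6, 0,0,0,0,0.6, 0,0,0,0,0.6]'; python3 -m inch '[0,0,3,0,0.6, 0,0,4,0,0.8, 0,0,4,0,1, 0,0,0,0,1, 0,0,0,0,1]'; python3 - <<'E'
from h import *
c=snap('wrist','w4.png');snap('side','s4.png')
a=cv2.imread('pics/w4.png');b=cv2.imread('pics/s4.png')[120:340,150:500]
b=cv2.resize(b,(640,402))
cv2.imwrite('pics/c4.png',cv2.resize(np.vstack([a,b]),(435,600)))
E
```

```text
time: 5.62
eef_pos: [0.593, -0.072, 0.1162]
tool_rot: [[0.972, -0.237, -0.0], [-0.237, -0.972, 0.0], [-0.0, -0.0, -1.0]]
contact_force: [-0.1, -0.2, 0.8]
width: 0.0513
time: 6.25
eef_pos: [0.5929, -0.0716, 0.2257]
tool_rot: [[0.972, -0.237, -0.001], [-0.237, -0.972, 0.001], [-0.001, -0.0, -1.0]]
contact_force: [-0.1, -0.3, -0.4]
width: 0.0853
```

View pics/c4.png

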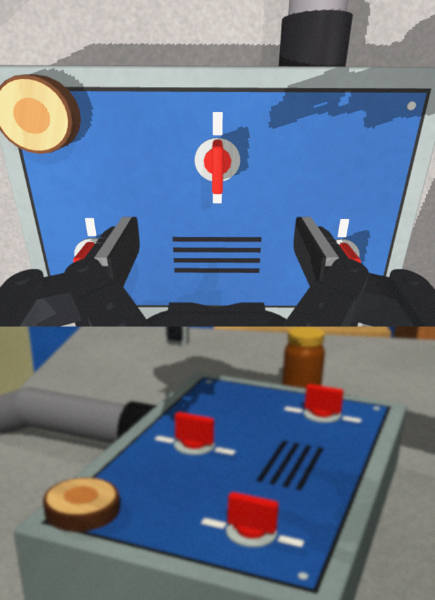

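The wing is now in line with its marks (218,165), and the other two are unchanged. I'll check the drop numerically by finding the blade-top height along each known axis in the side view.

```bash
python3 - <<'E'
from h import *
for f in ['s1.png','s4.png']:
    c=load(f); im=c['color'].astype(int); m=(im[...,0]>130)&(im[...,1]<70)&(im[...,2]<70)
    for n,p in dict(open=(.593,-.072),L=(.5163,.0911),R=(.4482,-.1804)).items():
        zs=np.arange(.1,.15,.0005)
        q=cv2.projectPoints(np.array([[*p,z] for z in zs]),c['rvec'],c['tvec'],c['mtx'],None)[0][:,0].round().astype(int)
        k=[z for z,(u,v) in zip(zs,q) if m[v,u]]
        print(f,n,max(k) if k else None)
c=load('w4.png');im=c['color'].astype(int);m=((im[...,0]>130)&(im[...,1]<70)&(im[...,2]<70))[:330].astype(np.uint8)
n,l,st,ce=cv2.connectedComponentsWithStats(m)
for i in range(1,n):
    if st[i,4]>300:
        pts=np.argwhere(l==i); lo=pts[:,0].max(); top=pts[:,0].min()
        a=[np.r_[pts[pts[:,0]==r][:,1].mean(),r] for r in (lo-5,lo-25)]
        A,B=[ray(c,*x,.128) for x in a]; print(st[i],np.degrees(np.arctan2(*(B-A)[1::-1])))
E
```

```text
s1.png open 0.13400000000000004
s1.png L 0.12900000000000003
s1.png R 0.12750000000000003
s4.png open 0.12800000000000003
s4.png L 0.12900000000000003
s4.png R 0.12750000000000003
[ 301  206   39   79 1745] -14.949923229150517
```

The top edge fell from 134 to 128 mm, level with the locked ones. The blade is at about -15°, against box x at -14°.

```bash
python3 -c "from cell import env; print(env.job_done(), env.state()['time'])"
```

```text
the job is handed in; nothing more can be done
the job is handed in; nothing more can be done
```

I turned the open wing, the middle one at box (60, 0) mm, clockwise into its locked detent, let go and lifted clear. The job is handed in; no verdict was given.

- **Angle:** the blade now lies at about -15°, against the box's x axis at about -14°. The limit is 10°.
- **Drop:** its top edge went from about 134 to 128 mm in the side view, level with the other two (129 and 127.5 mm). The measured 6 mm drop compares with the true 4 mm, so these heights carry an error of about 2 mm.
- **Other two wings:** they were not touched. Their heights are unchanged and they still look in line with their marks. I did not measure their final angles.
- **Limits:** the arm stood clear with a contact force of about 0.5 N. The highest force reading was about 14 N while turning. It took about 6.3 s. No check failed.

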